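# Equip a parts bin with its check gauge

### The arm

A 6-joint arm with a two-finger parallel gripper is mounted at the origin on a cart in front of the work surface, level with it; the furniture and walls round the work are solid. World frame = base frame: x ahead of the robot, y to its left, z up, the work surface at z = 0. Lengths are in mm, angles in rad, forces in N, time in s.
With the tool pointing down it reaches from about 375 to 925 mm from the base axis. Payload 5.7 kg.
Tool frame: the origin (TCP) lies on the centre line of the jaws, within the pads' length; the fingertips stand 22 mm ahead of it and the grasp point (between the pads) lies 3 mm ahead of it; z points along the fingers, y is the line along which they close (so a half turn about z gives the same grasp; the last joint's range is limited). The gripper opens to 85 mm and grips with 20 to 120 N. Pads are 22 mm wide; open, the fingers measure 114 mm over their backs; the gripper's body (76 mm by 85 mm) begins 54 mm behind the grasp point. The pads swing forward as they close: fully open they stand 13 mm farther back than shut.
Start: joints at [1.234, 0.359, 1.51, -0, 1.272, -0.115], TCP at [131.987, 585.274, 253.267] pointing down, gripper open.
Joint ranges: [-2.97, 2.97], [-1.01, 2.36], [0.21, 2.38], [-0.96, 4.11], [0.2, 2.71], [-2.98, 2.98]. Speed limits (rad/s): [2.39, 2.39, 3.14, 3.14, 3.14, 3.14].

### API

Orientations are given as a unit quaternion [x, y, z, w].
In Python, from cell import bot, get_image, camera_model, sign_off, outline_of, mark_of gives the robot as it stands.
- The arm moves only by the tool servo_tool, never from a script. Its argument "series" is text: rows parted by semicolons, each of 6 numbers parted by spaces: the shift along the world's x, y, z as a fraction of full scale, then the turn, a rotation vector about the world's x, y, z as a fraction of full scale. In form: tx ty tz rx ry rz; .... A call has 1 to 20 rows; each row is the pose to reach, as a shift and turn from the pose commanded when the call began, turning the shorter way round; what a row does not reach only later rows make up. Full scale, the value 1, is 0.1 m for a shift and pi rad for a turn. A row lasts 1/12 s, in which the tool goes at most 41.7 mm and 7.16 degrees, less where a joint would pass 70% of its speed; a pose out of reach is approached as far as the arm can. A call with a number of a shift or a turn outside -1 to 1 is refused whole. A call with a gripper value outside its range is refused whole. "hand" is the opening, from -1 (shut) to 1 (fully open), set as the call begins (left out, the last holds). The fingers move at their own pace and stop on an object; the grip force is fixed at half the most. Time passes only in rows, so rows that repeat a pose let the fingers close. It gives the time, the measured TCP pose, the force, the opening and the grip force at its end, in the units of the state.
- bot.read_state(): the state, without advancing time (a new reading comes with each control period).
- get_image(name): name is "side" or "top"; returns the picture (480x640x3 uint8, red, green, blue); there is no depth.
- camera_model(name): a dict with "fx", "fy", "cx", "cy" (pixels), "xyz" and "attitude" of the camera in the world. Camera axes: x right, y up, looking along -z (the intrinsics and any distortion apply to the point x, -y, -z); pixel columns grow to the right and rows downward; lengths in mm; the calibration is good to about 2 mm. A picture is of the moment at which its call begins. camera_model takes no time and is no camera call.
- sign_off(): hands the job in; it is judged then, once.
Trained networks look in the newest picture that a camera, given by its name, has taken for a name from the list of things; names that differ only in an ending like _2 or _b are one class to them, and where a whole thing is asked for, a point or a joint stands for the part that bears it (a point fixed in the world has none). Each returns a list of dicts, best first, with "conf" (0 to 1); they miss things now and then, are a little off and sometimes report something else, mostly with a low value. They report only what shows in the picture. A call takes as long as a camera call. They do not tell look-alikes from the thing itself.
- outline_of(camera, thing): "region" (480x640 bool, what is visible of it).
- mark_of(camera, thing): "location" ([x, y, z] in mm, in world coordinates, good to about 4 mm: a listed point, or the origin of a listed thing).
The state is a dict: "clock": time; "joint_positions": joint angles; "qvel": joint speeds; "joint_torque": joint torques, N m; "eef_pos": TCP position; "tool_rot": TCP orientation; "force": force on the tool from outside, world axes, zero at the start; "torque": the same for the moment, N m; "grip_width": finger opening in mm; "grasp_force": force on a finger pad.
Only numpy, scipy, OpenCV 4.12 (cv2) and the standard library are available. Lean on these libraries where they do the work, as an engineer would, in place of code of your own. Each camera call takes 0.05 s, during which the arm holds its last target. There are 200 camera calls.

### The job

Hang the empty gauge pocket by its hook over the bin's right-hand end wall (right as you look into the bin from its low front), with the pocket outside the bin and hanging clear of the bench, and let go of it. Then take the gauge with the round head out of the wooden stand and slide it, blade down, into the hanging pocket until it reaches the hidden stop at the bottom; keep hold of it until it is fully home, then let go. Leave the square-headed gauge in the stand, and the bin and everything else where they are.

Things in the scene. Friction and masses are not known exactly. Their poses are not given: they have to be found in the camera images.
- bin: Blue open-topped parts bin, 100 x 130 x 58 mm, loose, 1.3 kg, turned blanks inside. Origin: centre of the underside, z up. -x is the low front (32 mm high); the other three walls have their rim at z = 57 mm. The right-hand end wall is the one at -y: 3 mm thick, y = -65 (outside) to -62 mm (inside), straight rim from x = -47 to +47 mm.
- pocket: Bare steel flat sheath, 0.16 kg, upright on its closed bottom, open on top. Origin: centre of the underside. Outside 40 (x) x 20 (y) x 88 mm (z), inside 34 x 14 mm, inner floor (hidden stop) at z = 8 mm. Foot tapered: below z = 8 mm its +y face slopes in to y = 7 mm. Hook on the +y face (see hook_saddle). Plain above z = 49 mm: grip across x. Hung: its +y along the bin's +y, underside 11 mm above the bench.
- hook_saddle (a point): Middle of the hook's slot on the underside of its bridge, at (0, 13.25, 46) mm in the pocket's frame, same axes; when hung it lies on the rim. Strap 24 mm wide, 3 mm thick (bridge top z = 49 mm); slot 6.5 mm wide, from the sheath's face (y = 10 mm) to the tongue, which reaches down to z = 25 mm, its lower 13 mm flared outward to leave about 11 mm at the tip.
- pocket_mouth (a point): Centre of the pocket's open mouth, at (0, 0, 88) mm in the pocket's frame, same axes. The hung pocket may lean up to 0.12 rad, mouth away from the bin, and swings upright as the gauge goes in.
- gauge_stand: Wooden block, 135 mm (x) x 50 mm (y) x 50 mm (z), fixed to the bench, with two upright slots at x = -37 and x = +37 mm, 38 mm deep (slot floor at z = 12 mm); one gauge stands in each, in either order. Origin: centre of the underside.
- gauge_round: Gauge with the ROUND head, bare steel, 0.2 kg, blade down in one slot of the stand. Origin: centre of the blade's foot, z toward the head. Blade 28 (x) x 8 (y) mm, 98 mm long, lowest 10 mm reduced to 23 x 5 mm. Head: disc 38 mm in diameter, 10 mm thick along y, centre at z = 117 mm; grip across its flats (y). Home in the pocket, its foot is at the pocket's z = 8 mm and 18 mm of blade shows.
- gauge_square: Plate gauge with the SQUARE head (38 x 38 x 10 mm), otherwise the same as the round one; in the stand's other slot. It stays there. Origin: centre of the blade's foot.
- marker_black: Bystander: black marker pen, 139 mm, lying near the front edge at the left.
- ring_gauge_25: Bystander: black ring gauge, 53 mm in diameter, 16 mm high, behind the bin.
- nut_m20: Bystander: hexagon nut, 35 mm wide, 16 mm high, at the left.
- flange: Bystander: round steel flange, 64 mm in diameter, 26 mm high, in front of the bin. Origin: centre of the underside.
- v_block: Bystander: steel V-block, 35 x 60 x 30 mm, in front of the bin. Origin: centre of the underside.
- setting_cylinder: Bystander: upright cylinder with a black cap, 42 mm in diameter, 123 mm high, behind to the right. Origin: centre of the underside.
Not all that is in view belongs to the job. What is shaped like the pocket but purple or red is not meant. There is more than one size of the bin; the job needs the larger.

How it is judged (in metres and radians):
On the way, in this order (a step that is already met when the one before it is completed fails the run):
1. the empty pocket hangs by its hook on the bin's right-hand end wall, let go, the round-headed gauge not yet in it (y of hook_saddle in the frame of bin between -0.0695 and -0.0575 m and x of hook_saddle in the frame of bin between -0.036 and 0.036 m and z of hook_saddle in the frame of bin between 0.053 and 0.061 m and angle between pocket's own z axis and vertical below 0.2 rad and contact force between pocket and bin above 0.2 N and contact force between pocket and the fingers below 0.05 N and distance between gauge_round and pocket above 0.1 m), for 0.3 s.
2. the round-headed gauge is in the hanging pocket, its foot on the hidden stop (y of hook_saddle in the frame of bin between -0.0695 and -0.0575 m and x of hook_saddle in the frame of bin between -0.036 and 0.036 m and z of hook_saddle in the frame of bin between 0.053 and 0.061 m and angle between pocket's own z axis and vertical below 0.2 rad and contact force between pocket and bin above 0.2 N and x of gauge_round in the frame of pocket between -0.008 and 0.008 m and y of gauge_round in the frame of pocket between -0.008 and 0.008 m and angle between the z axis of gauge_round and the z axis of pocket, either way round below 0.15 rad and z of gauge_round in the frame of pocket between 0.004 and 0.012 m), for 0.1 s.
At the end, for the whole second after the job is handed in: Pocket hung on the right-hand end wall (saddle within 4 mm of the rim height, hook within 36 mm of the wall's middle, tilt under 0.2 rad), round gauge in it within 4 mm of the stop, all released and at rest; bin upright and moved under 30 mm, square gauge under 15 mm (all of step 2 and linear speed of each of pocket, bin, gauge_round below 0.02 m/s and contact force between each of pocket, gauge_round and the fingers below 0.05 N and distance of gauge_square from where it was at the start of the episode below 0.015 m and distance of bin from where it was at the start of the episode below 0.03 m and angle between bin's own z axis and vertical below 0.1 rad); the robot touches nothing.
It fails at once if the gauge is let go in the pocket's mouth while still more than 12 mm short of the stop (dropped in) (x of gauge_round in the frame of pocket between -0.008 and 0.008 m and y of gauge_round in the frame of pocket between -0.008 and 0.008 m and angle between the z axis of gauge_round and the z axis of pocket, either way round below 0.15 rad and z of gauge_round in the frame of pocket between 0.02 and 0.086 m and contact force between gauge_round and the fingers below 0.02 N).
It fails at once if the bin is shoved more than 30 mm (distance of bin from where it was at the start of the episode above 0.03 m).
It fails at once if the square-headed gauge is taken or displaced more than 25 mm (distance of gauge_square from where it was at the start of the episode above 0.025 m).
It fails at once if a bystander is displaced by more than 30 mm (distance of any of marker_black, ring_gauge_25, nut_m20, flange, v_block, setting_cylinder from where it was at the start of the episode above 0.03 m).
It also fails if it takes over 70 s, if anything falls off the work surface, if the arm or the gripper's body presses on something with over 40 N, if the wrist force passes 120 N, or if a joint passes its speed limit or range.

## Working session

There is one attempt and no reset: what is moved stays moved. The work goes in short steps, Python scripts to look and compute and a tool call to move; the robot and the scene stay as the last step left them, time stands still between calls to the robot, and variables do not carry over. Pictures are saved under pics/ and viewed, at most 10 in all, crops included, and the job is handed in when it is done.

Besides the shell and the picture viewer there is one more tool, called after "Call:" as name(argument=value, ...), one argument or row to a line, values as JSON. servo_tool: Moves the arm, as the interface text tells. Shift numbers are shares of 0.1 m and turn numbers shares of pi rad, none past 1 either way. Its arguments: {"type":"object","properties":{"series":{"type":"string"},"hand":{"type":"number"}},"required":["series"]}

```bash
ls; mkdir -p pics; python3 - <<'E'
from cell import *
import cv2,numpy as np
for c in("side","top"):
    im=get_image(c); cv2.imwrite(f"pics/{c}0.png",im[:,:,::-1]); print(c,camera_model(c))
    for t in ["bin","pocket","hook_saddle","pocket_mouth","gauge_stand","gauge_round","gauge_square","flange","v_block","setting_cylinder"]:
        print(t,[(np.round(d["location"]).tolist(),round(d["conf"],2)) for d in mark_of(c,t)])
s=bot.read_state();print({k:np.round(v,3).tolist() for k,v in s.items()})
E
```

```text
pics
side {'fx': 507.20524093232416, 'fy': 507.20524093232416, 'cx': 315.06109771692445, 'cy': 227.0277886055508, 'xyz': array([ 412.20439239, 1009.73398422,  494.0546877 ]), 'attitude': array([-0.04160829,  0.5420831 ,  0.83671504, -0.06574653])}
bin [([541.0, 97.0, 0.0], 0.91), ([642.0, 268.0, 2.0], 0.89)]
pocket [([420.0, -56.0, -1.0], 0.96), ([639.0, -81.0, -1.0], 0.65), ([650.0, 407.0, 0.0], 0.6), ([526.0, -56.0, -3.0], 0.55)]
hook_saddle [([627.0, -84.0, 49.0], 0.8), ([533.0, -46.0, 43.0], 0.63), ([431.0, -64.0, 48.0], 0.56), ([411.0, 66.0, -3.0], 0.26)]
pocket_mouth [([639.0, -83.0, 85.0], 0.95), ([529.0, -56.0, 87.0], 0.62), ([424.0, -54.0, 86.0], 0.58)]
gauge_stand [([490.0, 320.0, -1.0], 0.64)]
gauge_round [([414.0, 68.0, -3.0], 0.57)]
gauge_square []
flange [([412.0, 66.0, -3.0], 0.97)]
v_block [([410.0, 158.0, 0.0], 0.68), ([530.0, -54.0, 88.0], 0.67)]
setting_cylinder [([706.0, -151.0, -2.0], 0.73)]
top {'fx': 444.12024233197803, 'fy': 444.12024233197803, 'cx': 318.5327470357346, 'cy': 236.29893212241484, 'xyz': array([430.67304395, 137.94812416, 982.12151967]), 'attitud
[... 389 characters left out ...]
 -0.0], 0.66), ([427.0, -56.0, 91.0], 0.58)]
gauge_stand [([733.0, 146.0, -0.0], 0.52)]
gauge_round [([458.0, 335.0, 13.0], 0.64)]
gauge_square [([525.0, 311.0, 14.0], 0.83)]
flange [([415.0, 68.0, -1.0], 0.67)]
v_block [([419.0, 158.0, 2.0], 0.85)]
setting_cylinder [([702.0, -148.0, -5.0], 0.79), ([645.0, 403.0, 1.0], 0.72)]
{'clock': 1.1, 'joint_positions': [1.234, 0.359, 1.51, 0.0, 1.272, -0.115], 'qvel': [0.0, 0.001, 0.001, -0.001, -0.001, -0.0], 'joint_torque': [0.0, -52.76, -27.906, -0.0, 0.002, 0.0], 'eef_pos': [132.004, 585.266, 253.27], 'tool_rot': [0.111, 0.994, -0.0, -0.0], 'force': [0.651, -0.207, 0.016], 'torque': [0.027, -0.017, 0.016], 'grasp_force': 0.0, 'grip_width': 85.453}
```

View pics/side0.png

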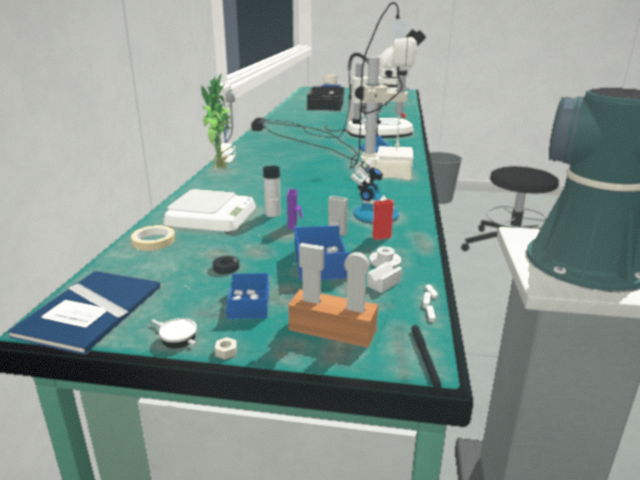

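View pics/top0.png

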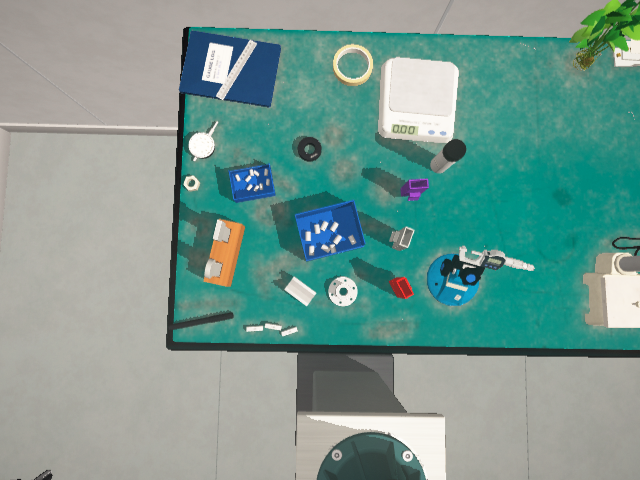

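Large bin at top (330,230), with the small one at (252,182). The steel pocket is at top (403,237) / side (338,212); its look-alikes are purple (414,188) and red (401,287). The round gauge is at side (357,270), top (213,268), and the square one at side (312,258). I choose the steel pocket, the larger bin and the round head. Next is a close crop and silhouette fits.

```bash
cat > h.py <<'E'
from cell import *
import cv2,numpy as np
from scipy.spatial.transform import Rotation as R
from scipy.optimize import minimize
def proj(c,P):
    m=camera_model(c); p=R.from_quat(m["attitude"]).inv().apply(np.atleast_2d(P)-m["xyz"])
    return np.c_[m["cx"]+m["fx"]*p[:,0]/-p[:,2], m["cy"]-m["fy"]*p[:,1]/-p[:,2]]
def box(x0,x1,y0,y1,z0,z1): return np.array([[x,y,z] for x in(x0,x1) for y in(y0,y1) for z in(z0,z1)],float)
a=np.linspace(0,2*np.pi,24)
disc=np.vstack([np.c_[19*np.cos(a),0*a+s,117+19*np.sin(a)] for s in(-5,5)])
M=dict(bin=[np.vstack([box(-50,-47,-65,65,0,32),box(-47,50,-65,65,0,57)])],
 pocket=[np.vstack([box(-20,20,-10,10,8,88),box(-20,20,-10,7,0,8)]),box(-12,12,10,19.5,46,49),box(-12,12,16.5,19.5,38,46),
   np.vstack([box(-12,12,16.5,19.5,38,38.1),box(-12,12,21,24,25,25.1)])],
 gauge_round=[box(-14,14,-4,4,38,98),disc],gauge_square=[box(-14,14,-4,4,38,98),box(-19,19,-5,5,98,136)],
 stand=[box(-67.5,67.5,-25,25,0,50)])
S=4
def render(c,parts,T,rot):
    im=np.zeros((480*S,640*S),np.uint8)
    for q in parts:
        h=cv2.convexHull((S*(proj(c,rot.apply(q)+T)+.5)).astype(np.float32)); cv2.fillPoly(im,[np.round(h).astype(int)],255)
    return cv2.resize(im,(640,480),interpolation=cv2.INTER_AREA)/255.
def regs(c,t,near):
    u=proj(c,near)[0]; b=None
    for d in outline_of(c,t):
        r=np.argwhere(d["region"])
        if len(r)==0: continue
        e=np.linalg.norm(r.mean(0)[::-1]-u)
        if b is None or e<b[0]: b=(e,d["region"].astype(float),d["conf"])
    return b
def fit(parts,masks,x0,z=0):
    def cost(v):
        s=0
        for c,m in masks.items():
            r=render(c,parts,[v[0],v[1],z],R.from_euler('z',v[2])); s+=1-np.minimum(r,m).sum()/np.maximum(r,m).sum()
        return s
    best=None
    for dy in(-.25,0,.25):
        x=np.array(x0,float);x[2]+=dy
        o=minimize(cost,x,method="Nelder-Mead",options=dict(initial_simplex=[x,x+[6,0,0],x+[0,6,0],x+[0,0,.15]],maxiter=90))
        if best is None or o.fun<best.fun: best=o
    return best.x.round(3).tolist(),round(best.fun,3)
E
python3 - <<'E'
from h import *
ims={c:get_image(c) for c in("top","side")}
def cr(c,x,y,w,h,W,H): return cv2.resize(ims[c][y:y+h,x:x+w],(W,H),interpolation=cv2.INTER_CUBIC)
A=np.hstack([cr("top",290,185,133,100,400,300),cr("top",180,200,133,100,400,300)])
B=np.hstack([cr("side",280,180,133,100,400,300),cr("side",270,230,133,100,400,300)])
cv2.imwrite("pics/crop1.png",np.vstack([A,B])[:,:,::-1])
for t,near,yaw in(("bin",[545,99,25],.25),("pocket",[528,-57,45],.3),("gauge_round",[450,320,100],-1.4),("gauge_square",[520,315,100],-1.4)):
    ms={}
    for c in ims:
        b=regs(c,t,near); print(t,c,b and (round(b[0],1),b[1].sum(),round(b[2],2)))
        if b and b[0]<15: ms[c]=b[1]
    for k in [[c] for c in ms]+[list(ms)]:
        if k: print(k,fit(M[t],{c:ms[c] for c in k},[near[0],near[1],yaw],z=12 if 'gauge' in t else 0))
E
```

```text
bin top (np.float64(0.7), np.float64(2959.0), 0.73)
bin side (np.float64(4.9), np.float64(1734.0), 0.71)
['top'] ([541.967, 99.814, 0.263], np.float64(0.031))
['side'] ([545.792, 99.701, 0.205], np.float64(0.371))
['top', 'side'] ([542.274, 99.901, 0.254], np.float64(0.419))
pocket top (np.float64(1.0), np.float64(414.0), 0.57)
pocket side (np.float64(1.7), np.float64(629.0), 0.66)
['top'] ([526.469, -56.32, -0.298], np.float64(0.07))Traceback (most recent call last):
  File "<stdin>", line 13, in <module>
  File "h.py", line 39, in fit
    o=minimize(cost,x,method="Nelder-Mead",options=dict(initial_simplex=[x,x+[6,0,0],x+[0,6,0],x+[0,0,.15]],maxiter=90))
    res = _minimize_neldermead(fun, x0, args, callback, bounds=bounds,
                               **options)
    fsim[j] = func(sim[j])
              ~~~~^^^^^^^^
    fx = function(np.copy(x), *(wrapper_args + args))
  File "h.py", line 34, in cost
    r=render(c,parts,[v[0],v[1],z],R.from_euler('z',v[2])); s+=1-np.minimum(r,m).sum()/np.maximum(r,m).sum()
  File "h.py", line 20, in render
    h=cv2.convexHull((S*(proj(c,rot.apply(q)+T)+.5)).astype(np.float32)); cv2.fillPoly(im,[np.round(h).astype(int)],255)
                         ~~~~^^^^^^^^^^^^^^^^^^
  File "h.py", line 6, in proj
    m=camera_model(c); p=R.from_quat(m["attitude"]).inv().apply(np.atleast_2d(P)-m["xyz"])
ValueError: time passes only in moves, steps and waits
```

View pics/crop1.png

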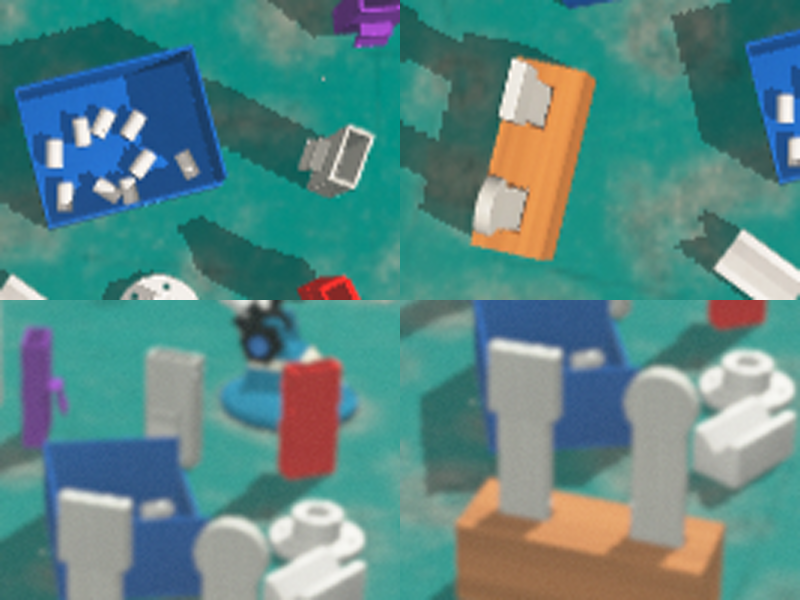

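The crop confirms the steel pocket with its hook on the bin side (crop 315,155), the large bin, and the round head as the nearer-to-robot gauge. I'll cache the calibration and fit the rest.

```bash
sed -i 's/    m=camera_model(c); p=/    m=CM[c]; p=/; s/^def proj/CM={c:camera_model(c) for c in("top","side")}\ndef proj/' h.py
python3 - <<'E'
from h import *
ims={c:get_image(c) for c in("top","side")}
for t,near,yaw,z in(("bin",[543,100,25],.25,0),("pocket",[527,-57,45],-.3,0),("gauge_round",[450,325,90],-.25,12),("gauge_square",[520,310,90],-.25,12)):
    ms={}
    for c in ims:
        b=regs(c,t,near); print(t,c,b and (round(b[0],1),b[1].sum(),round(b[2],2)))
        if b and b[0]<15: ms[c]=b[1]; np.save(f"m_{t}_{c}.npy",b[1])
    if t=="bin": ms.pop("side",0)
    for k in [[c] for c in ms]+([list(ms)] if len(ms)>1 else []):
        print(k,fit(M[t],{c:ms[c] for c in k},[near[0],near[1],yaw],z))
hs=cv2.cvtColor(ims["top"],cv2.COLOR_RGB2HSV); m=((hs[...,0]<20)&(hs[...,0]>6)&(hs[...,1]>100)&(hs[...,2]>120)).astype(np.uint8)
n,l,st,_=cv2.connectedComponentsWithStats(m); i=1+st[1:,4].argmax(); h=cv2.convexHull(np.argwhere(l==i)[:,::-1].astype(np.int32))
mm=np.zeros((480,640),np.uint8); cv2.fillPoly(mm,[h],1); print(st[i],"stand",fit(M["stand"],{"top":mm.astype(float)},[488,320,-.25]))
E
```

```text
bin top (np.float64(1.1), np.float64(3019.0), 0.69)
bin side (np.float64(5.1), np.float64(1654.0), 0.82)
['top'] ([541.349, 99.289, 0.267], np.float64(0.026))
pocket top (np.float64(1.7), np.float64(409.0), 0.81)
pocket side (np.float64(1.7), np.float64(603.0), 0.93)
['top'] ([526.207, -54.926, -0.377], np.float64(0.073))
['side'] ([525.435, -52.852, -0.128], np.float64(0.19))
['top', 'side'] ([526.122, -54.95, -0.375], np.float64(0.278))
gauge_round top (np.float64(4.6), np.float64(282.0), 0.76)
gauge_round side (np.float64(4.7), np.float64(1133.0), 0.69)
['top'] ([453.844, 330.266, -0.203], np.float64(0.098))
['side'] ([453.802, 332.467, -0.016], np.float64(0.045))
['top', 'side'] ([453.851, 330.325, -0.204], np.float64(0.155))
gauge_square top (np.float64(5.9), np.float64(250.0), 0.78)
gauge_square side (np.float64(6.9), np.float64(1167.0), 0.77)
['top'] ([526.494, 314.399, -0.133], np.float64(0.126))
['side'] ([526.105, 318.087, -0.39], np.float64(0.036))
['top', 'side'] ([526.568, 314.87, -0.084], np.float64(0.204))
[ 204  220   41   67 1254] stand ([489.985, 322.81, -0.214], np.float64(0.043))
```

Poses (mm, rad): bin (541.5, 99.5, 0.265), pocket (526.2, -55, about -0.35), round gauge (453.8, 330.4, -0.21), matching the stand fit. Now a first move toward the pocket.

Call:
servo_tool(
  series="0.14 -0.23 0 0 0 -0.019; 0.28 -0.46 0 0 0 -0.038; 0.42 -0.69 0 0 0 -0.057; 0.56 -0.914 0 0 0 -0.077",
  hand=1,
)

```text
clock: 2.23
eef_pos: [188.3, 492.9, 253.2]
tool_rot: [0.231, 0.973, -0.0, 0.0]
force: [0.0, 0.7, 0.5]
grip_width: 85.4
grasp_force: 0.0
```

Call:
servo_tool(
  series="0.14 -0.23 0 0 0 -0.019; 0.28 -0.46 0 0 0 -0.038; 0.42 -0.69 0 0 0 -0.057; 0.56 -0.914 0 0 0 -0.077",
)

```text
clock: 2.57
eef_pos: [244.4, 401.3, 253.4]
tool_rot: [0.347, 0.938, 0.0, 0.0]
force: [0.2, -0.3, -0.4]
grip_width: 85.7
grasp_force: 0.0
```

Call:
servo_tool(
  series="0.14 -0.23 0 0 0 -0.019; 0.28 -0.46 0 0 0 -0.038; 0.42 -0.69 0 0 0 -0.057; 0.56 -0.914 0 0 0 -0.077",
)

```text
clock: 2.9
eef_pos: [300.5, 309.9, 253.5]
tool_rot: [0.457, 0.889, 0.0, 0.0]
force: [0.0, 0.5, 0.0]
grip_width: 85.5
grasp_force: 0.0
```

Call:
servo_tool(
  series="0.14 -0.23 0 0 0 -0.019; 0.28 -0.46 0 0 0 -0.038; 0.42 -0.69 0 0 0 -0.057; 0.56 -0.914 0 0 0 -0.077",
)

```text
clock: 3.23
eef_pos: [356.5, 218.5, 253.5]
tool_rot: [0.561, 0.827, 0.0, 0.0]
force: [0.5, 0.9, -0.7]
grip_width: 84.9
grasp_force: 0.0
```

Call:
servo_tool(
  series="0.14 -0.23 0 0 0 -0.019; 0.28 -0.46 0 0 0 -0.038; 0.42 -0.69 0 0 0 -0.057; 0.56 -0.914 0 0 0 -0.077",
)

```text
clock: 3.57
eef_pos: [412.6, 127.0, 253.5]
tool_rot: [0.657, 0.754, 0.0, 0.0]
force: [-0.7, 0.0, 0.3]
grip_width: 85.2
grasp_force: 0.0
```

Call:
servo_tool(
  series="0.14 -0.23 0 0 0 -0.019; 0.28 -0.46 0 0 0 -0.038; 0.42 -0.69 0 0 0 -0.057; 0.56 -0.914 0 0 0 -0.077",
)

```text
clock: 3.9
eef_pos: [468.6, 35.5, 253.4]
tool_rot: [0.743, 0.669, 0.0, 0.0]
force: [0.4, -0.1, 1.0]
grip_width: 85.4
grasp_force: 0.0
```

Call:
servo_tool(
  series="0.14 -0.23 0 0 0 -0.019; 0.28 -0.46 0 0 0 -0.038; 0.42 -0.69 0 0 0 -0.057; 0.58 -0.914 0 0 0 -0.077; 0.58 -0.914 0 0 0 -0.077; 0.58 -0.914 0 0 0 -0.077",
)

```text
clock: 4.4
eef_pos: [526.7, -55.6, 253.2]
tool_rot: [0.818, 0.575, 0.0, -0.0]
force: [0.0, -0.0, -0.3]
grip_width: 85.4
grasp_force: 0.0
```

Call:
servo_tool(
  series="0 0 -0.25 0 0 0; 0 0 -0.5 0 0 0; 0 0 -0.75 0 0 0; 0 0 -1 0 0 0; 0 0 -1 0 0 0",
)

```text
clock: 4.82
eef_pos: [521.8, -52.6, 149.3]
tool_rot: [0.817, 0.576, -0.003, -0.003]
force: [-0.5, -0.4, -0.3]
grip_width: 85.3
grasp_force: 0.0
```

Call:
servo_tool(
  series="0 0 -0.2 0 0 0; 0 0 -0.4 0 0 0; 0 0 -0.6 0 0 0; 0 0 -0.75 0 0 0; 0 0 -0.75 0 0 0; 0 0 -0.75 0 0 0",
)

```text
clock: 5.32
eef_pos: [525.7, -53.9, 78.9]
tool_rot: [0.818, 0.576, -0.0, -0.0]
force: [0.5, -0.4, 0.6]
grip_width: 85.4
grasp_force: 0.0
```

Call:
servo_tool(
  series="0 0 0 0 0 0; 0 0 0 0 0 0; 0 0 0 0 0 0; 0 0 0 0 0 0; 0 0 0 0 0 0; 0 0 0 0 0 0; 0 0 0 0 0 0; 0 0 0 0 0 0; 0 0 0 0 0 0; 0 0 0 0 0 0; 0 0 0 0 0 0; 0 0 0 0 0 0",
  hand=-1,
)

```text
clock: 6.32
eef_pos: [526.8, -54.7, 79.4]
tool_rot: [0.818, 0.575, 0.001, 0.001]
force: [-0.0, 0.4, 7.2]
grip_width: 39.1
grasp_force: 59.5
```

Call:
servo_tool(
  series="0 0 0.1 0 0 0; 0 0 0.3 0 0 0; 0 0 0.5 0 0 0; 0 0 0.7 0 0 0; 0 0 0.7 0 0 0; 0 0 0.7 0 0 0; 0 0 0.7 0 0 0",
)

```text
clock: 6.9
eef_pos: [525.5, -54.4, 148.1]
tool_rot: [0.818, 0.576, -0.0, -0.0]
force: [-0.2, -0.6, -1.0]
grip_width: 39.2
grasp_force: 60.7
```

Call:
servo_tool(
  series="0.06 0.1 0 0 0 0.033; 0.12 0.22 0 0 0 0.066; 0.18 0.34 0 0 0 0.1; 0.24 0.46 0 0 0 0.133; 0.3 0.56 0 0 0 0.166; 0.35 0.6 0 0 0 0.194; 0.35 0.6 0 0 0 0.194; 0.35 0.6 0 0 0 0.194; 0.35 0.6 0 0 0 0.194; 0.35 0.6 0 0 0 0.194",
)

```text
clock: 7.73
eef_pos: [560.2, 5.1, 147.8]
tool_rot: [0.608, 0.794, -0.0, -0.001]
force: [0.4, 0.6, -1.9]
grip_width: 39.0
grasp_force: 60.6
```

```bash
python3 - <<'E'
from h import *
ims={c:get_image(c) for c in("top","side")}
s=bot.read_state();p=s["eef_pos"];print(p,s["force"])
A=[cv2.resize(ims[c][y:y+150,x:x+200],(400,300),interpolation=cv2.INTER_CUBIC) for c,x,y in(("top",270,150),("side",240,120))]
cv2.imwrite("pics/held.png",np.hstack(A)[:,:,::-1])
for t,near,yaw,z in(("bin",[543,100,25],.25,0),("pocket",[p[0],p[1],p[2]-35],.265,p[2]-78)):
    ms={}
    for c in ims:
        b=regs(c,t,near); print(t,c,b and (round(b[0],1),b[1].sum(),round(b[2],2)))
        if b and b[0]<15: ms[c]=b[1]
    if t=="bin": ms.pop("side",0)
    for c in ms: print(c,fit(M[t],{c:ms[c]},[near[0],near[1],yaw],z))
for c in ims: print(c,[(np.round(d["location"]).tolist(),round(d["conf"],2)) for t in("hook_saddle","pocket_mouth") for d in mark_of(c,t)])
E
```

```text
[560.51651387   5.0826918  148.07687954] [-0.58153451  0.26142389 -1.17567842]
bin top (np.float64(1.1), np.float64(2897.0), 0.65)
bin side (np.float64(4.5), np.float64(1838.0), 0.85)
top ([542.334, 98.896, 0.267], np.float64(0.045))
pocket top (np.float64(73.0), np.float64(67.0), 0.48)
pocket side (np.float64(0.8), np.float64(792.0), 0.88)
side ([558.823, 11.703, 0.309], np.float64(0.089))
top [([553.0, 15.0, 118.0], 0.53), ([429.0, -67.0, 49.0], 0.53), ([426.0, -53.0, 92.0], 0.37)]
side [([558.0, 16.0, 115.0], 0.95), ([625.0, -82.0, 48.0], 0.89), ([430.0, -68.0, 47.0], 0.7), ([562.0, 4.0, 154.0], 0.96), ([421.0, -50.0, 85.0], 0.87), ([637.0, -82.0, 86.0], 0.71)]
```

View pics/held.png

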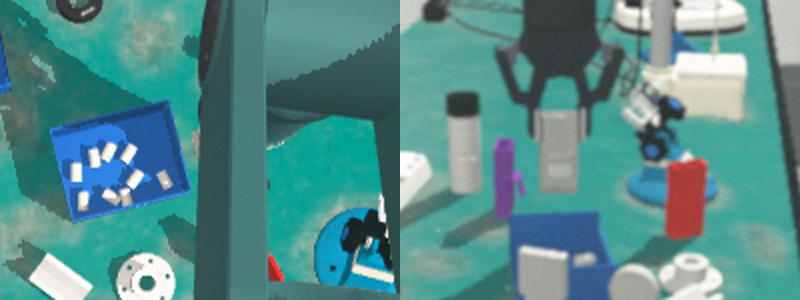

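Call:
servo_tool(
  series="0.01 0.06 0 0 0 0; 0.015 0.12 0 0 0 0; 0.015 0.2 0 0 0 0; 0.015 0.2 0 0 0 0; 0.015 0.2 -0.1 0 0 0; 0.015 0.2 -0.2 0 0 0; 0.015 0.2 -0.3 0 0 0; 0.015 0.2 -0.3 0 0 0; 0.015 0.2 -0.3 0 0 0",
)

```text
clock: 8.98
eef_pos: [561.4, 25.4, 116.8]
tool_rot: [0.608, 0.794, -0.001, -0.001]
force: [-0.9, 0.2, -1.7]
grip_width: 39.6
grasp_force: 60.6
```

```bash
python3 - <<'E'
from h import *
ims={c:get_image(c) for c in("top","side")}
s=bot.read_state();p=s["eef_pos"];print(p,s["force"],s["tool_rot"])
im=cv2.resize(ims["side"][150:250,270:403],(800,600),interpolation=cv2.INTER_CUBIC)
# overlay predictions: pocket outline (red), bin right rim (yellow)
def dr(P,col):
    q=(proj("side",P)-[269.5,149.5])*6.0; cv2.polylines(im,[np.round(q).astype(int)],True,col,1)
r=R.from_euler('z',.265); T=np.array([p[0]+.2,p[1]-.7,p[2]-79.4])
for h in M["pocket"]:
    q=(proj("side",r.apply(h)+T)-[269.5,149.5])*6.0; cv2.polylines(im,[np.round(cv2.convexHull(q.astype(np.float32))).astype(int)],True,(255,0,0),1)
dr(r.apply([[-47,-65,57],[47,-65,57],[47,-62,57],[-47,-62,57]])+[541.7,99.4,0],(255,255,0))
cv2.imwrite("pics/over.png",im[:,:,::-1])
E
```

```text
[562.46504708  25.27317584 118.03674189] [-0.05890393 -0.27635234 -1.43301689] [ 6.07542693e-01  7.94286977e-01 -1.79736641e-04 -2.05014601e-04]
```

View pics/over.png

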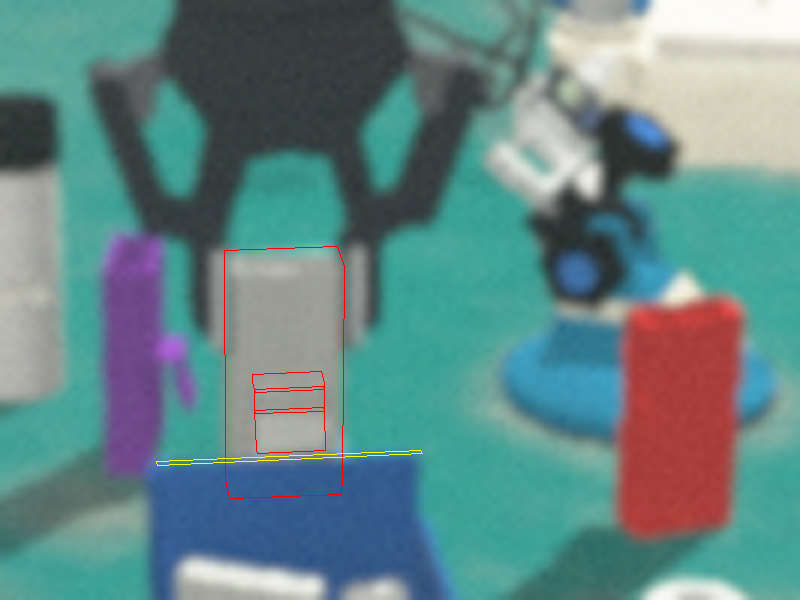

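Predicted outlines and the picture agree within about 1 px: the tongue at (290,432) is on the bin side, just above the rim (y≈458). I lower slowly.

Call:
servo_tool(
  series="0 0 -0.03 0 0 0; 0 0 -0.06 0 0 0; 0 0 -0.09 0 0 0; 0 0 -0.12 0 0 0; 0 0 -0.15 0 0 0; 0 0 -0.15 0 0 0",
)

```text
clock: 9.58
eef_pos: [562.0, 25.5, 102.6]
tool_rot: [0.607, 0.794, -0.0, -0.001]
force: [0.4, 0.1, -1.7]
grip_width: 39.2
grasp_force: 60.6
```

Call:
servo_tool(
  series="0 0 -0.02 0 0 0; 0 0 -0.04 0 0 0; 0 0 -0.06 0 0 0; 0 0 -0.08 0 0 0; 0 0 -0.08 0 0 0",
)

```text
clock: 10.0
eef_pos: [562.2, 25.5, 94.8]
tool_rot: [0.607, 0.794, -0.0, -0.0]
force: [0.5, 0.8, -1.9]
grip_width: 38.9
grasp_force: 60.6
```

Call:
servo_tool(
  series="0 0 -0.01 0 0 0; 0 0 -0.02 0 0 0; 0 0 -0.03 0 0 0; 0 0 -0.03 0 0 0; 0 0 -0.03 0 0 0",
)

```text
clock: 10.42
eef_pos: [562.4, 25.5, 92.2]
tool_rot: [0.607, 0.794, -0.0, -0.0]
force: [0.7, -0.3, -1.2]
grip_width: 39.2
grasp_force: 60.6
```

Call:
servo_tool(
  series="0 0 -0.005 0 0 0; 0 0 -0.01 0 0 0; 0 0 -0.015 0 0 0; 0 0 -0.015 0 0 0; 0 0 -0.015 0 0 0",
)

```text
clock: 10.83
eef_pos: [562.6, 25.5, 90.9]
tool_rot: [0.607, 0.794, -0.0, 0.0]
force: [0.3, 0.3, -0.2]
grip_width: 38.8
grasp_force: 61.0
```

Call:
servo_tool(
  series="0 0 -0.003 0 0 0; 0 0 -0.006 0 0 0; 0 0 -0.008 0 0 0; 0 0 -0.008 0 0 0; 0 0 -0.008 0 0 0",
)

```text
clock: 11.25
eef_pos: [562.6, 25.4, 90.7]
tool_rot: [0.607, 0.794, 0.0, 0.0]
force: [-2.7, -0.5, 7.0]
grip_width: 39.2
grasp_force: 61.8
```

Seated on the rim (force up 7 N). Release.

Call:
servo_tool(
  series="0 0 0.004 0 0 0; 0 0 0.004 0 0 0; 0 0 0.004 0 0 0; 0 0 0.004 0 0 0; 0 0 0.004 0 0 0; 0 0 0.004 0 0 0; 0 0 0.004 0 0 0; 0 0 0.004 0 0 0",
  hand=1,
)

```text
clock: 11.92
eef_pos: [562.5, 25.5, 90.3]
tool_rot: [0.607, 0.794, -0.0, -0.0]
force: [-0.8, -0.2, 0.0]
grip_width: 85.9
grasp_force: 0.0
```

Call:
servo_tool(
  series="0 0 0.1 0 0 0; 0 0 0.3 0 0 0; 0 0 0.55 0 0 0; 0 0 0.8 0 0 0; 0 0 1 0 0 0; 0 0 1 0 0 0",
)

```text
clock: 12.42
eef_pos: [565.4, 25.3, 195.4]
tool_rot: [0.607, 0.794, 0.002, 0.003]
force: [0.2, 0.3, -0.5]
grip_width: 85.5
grasp_force: 0.0
```

Call:
servo_tool(
  series="-0.2 0.25 0.25 0 0 0; -0.4 0.5 0.5 0 0 0; -0.6 0.75 0.75 0 0 0; -0.7 1 0.8 0 0 0; -0.7 1 0.8 0 0 0",
)

```text
clock: 12.83
eef_pos: [490.9, 129.0, 272.6]
tool_rot: [0.606, 0.795, 0.002, 0.0]
force: [0.4, -0.0, -0.5]
grip_width: 85.4
grasp_force: 0.0
```

```bash
python3 - <<'E'
from h import *
ims={c:get_image(c) for c in("top","side")}
s=bot.read_state();p=s["eef_pos"];print(p,s["force"],s["tool_rot"])
A=[cv2.resize(ims[c][y:y+100,x:x+133],(400,300),interpolation=cv2.INTER_CUBIC) for c,x,y in(("top",310,170),("side",270,160))]
cv2.imwrite("pics/hung.png",np.hstack(A)[:,:,::-1])
for t,near,yaw,z in(("bin",[543,100,25],.25,0),("pocket",[562,25,55],.265,11)):
    ms={}
    for c in ims:
        b=regs(c,t,near); print(t,c,b and (round(b[0],1),b[1].sum(),round(b[2],2)))
        if b and b[0]<15: ms[c]=b[1]
    if t=="bin": ms.pop("side",0)
    for c in ms: print(c,fit(M[t],{c:ms[c]},[near[0],near[1],yaw],z))
for c in ims:
  for t in("hook_saddle","pocket_mouth"): print(c,t,[(np.round(d["location"],1).tolist(),round(d["conf"],2)) for d in mark_of(c,t)])
E
```

```text
[492.02514073 126.11125894 270.70033071] [ 0.11300391 -0.1255553   0.0168752 ] [6.06541265e-01 7.95051921e-01 1.08819982e-04 3.54212267e-04]
bin top (np.float64(106.0), np.float64(186.0), 0.66)
bin side (np.float64(4.4), np.float64(1701.0), 0.66)
pocket top (np.float64(61.4), np.float64(356.0), 0.72)
pocket side (np.float64(6.3), np.float64(540.0), 0.72)
side ([568.535, -10.94, 0.832], np.float64(0.346))
top hook_saddle [([624.2, -80.8, 47.5], 0.87), ([489.5, 323.0, 4.0], 0.35)]
top pocket_mouth [([636.3, -81.8, 91.4], 0.83)]
side hook_saddle [([429.5, -66.7, 48.4], 0.87), ([626.0, -83.9, 45.9], 0.66), ([559.6, 36.6, 56.6], 0.59), ([489.7, 323.9, -1.6], 0.39)]
side pocket_mouth [([420.4, -54.9, 86.2], 0.95), ([636.5, -85.6, 86.2], 0.91), ([564.8, 22.4, 97.9], 0.56)]
```

View pics/hung.png

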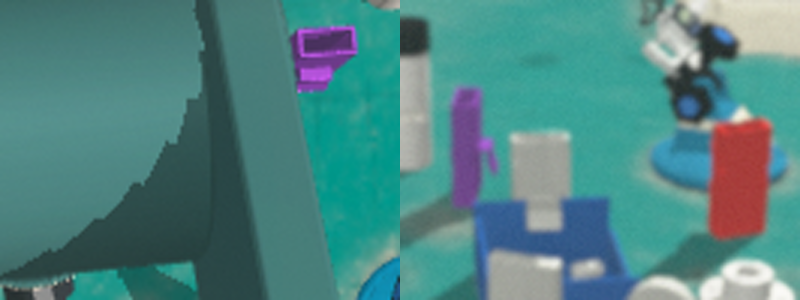

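Pocket hangs on the rim (right half, 540,165, its strap at 545,215 over the wall). Now to the round gauge.

Call:
servo_tool(
  series="-0.025 0.14 0 0 0 0.023; -0.05 0.28 0 0 0 0.046; -0.075 0.42 0 0 0 0.069; -0.1 0.56 0 0 0 0.092; -0.127 0.68 0 0 0 0.116",
)

```text
clock: 13.75
eef_pos: [479.9, 193.9, 270.1]
tool_rot: [0.452, 0.892, -0.0, -0.0]
force: [0.4, -1.0, -0.2]
grip_width: 85.5
grasp_force: 0.0
```

Call:
servo_tool(
  series="-0.025 0.14 0 0 0 0.023; -0.05 0.28 0 0 0 0.046; -0.075 0.42 0 0 0 0.069; -0.1 0.56 0 0 0 0.092; -0.127 0.68 0 0 0 0.116",
)

```text
clock: 14.17
eef_pos: [467.2, 262.0, 270.1]
tool_rot: [0.283, 0.959, -0.0, -0.0]
force: [-0.2, -1.0, -0.6]
grip_width: 85.5
grasp_force: 0.0
```

Call:
servo_tool(
  series="-0.025 0.14 0 0 0 0.023; -0.05 0.28 0 0 0 0.046; -0.075 0.42 0 0 0 0.069; -0.1 0.56 0 0 0 0.092; -0.127 0.68 0 0 0 0.116; -0.127 0.68 0 0 0 0.116; -0.127 0.68 0 0 0 0.116",
)

```text
clock: 14.75
eef_pos: [454.4, 329.4, 270.1]
tool_rot: [0.107, 0.994, -0.0, -0.0]
force: [-0.2, -0.5, 0.2]
grip_width: 85.5
grasp_force: 0.0
```

```bash
python3 - <<'E'
from h import *
ims={c:get_image(c) for c in("top","side")}
s=bot.read_state();p=s["eef_pos"];print(p,s["force"],s["tool_rot"])
for t,near,yaw,z in(("bin",[543,100,25],.25,0),("pocket",[562,25,55],.265,11)):
    b=regs("top",t,near); print(t,b and (round(b[0],1),b[1].sum(),round(b[2],2)))
    if b and b[0]<15: print(fit(M[t],{"top":b[1]},[near[0],near[1],yaw],z))
for c in ims:
  for t in("hook_saddle","pocket_mouth"): print(c,t,[(np.round(d["location"],1).tolist(),round(d["conf"],2)) for d in mark_of(c,t)])
im=cv2.resize(ims["top"][170:270,290:423],(800,600),interpolation=cv2.INTER_CUBIC);cv2.imwrite("pics/hungtop.png",im[:,:,::-1])
E
```

```text
[454.52722526 328.71329879 270.15235648] [-0.08953284 -1.13860083  0.42694358] [ 1.07128783e-01  9.94245058e-01 -4.12185100e-04 -1.35845751e-04]
bin (np.float64(0.2), np.float64(2979.0), 0.89)
([541.86, 99.877, 0.265], np.float64(0.049))
pocket (np.float64(1.5), np.float64(392.0), 0.73)
([564.589, 21.54, 0.201], np.float64(0.135))
top hook_saddle [([626.0, -84.9, 44.7], 0.84), ([430.9, -64.6, 44.6], 0.75), ([555.9, 34.0, 59.5], 0.65), ([415.8, 158.6, 1.7], 0.16)]
top pocket_mouth [([639.2, -82.1, 93.6], 0.92), ([566.8, 20.0, 98.5], 0.68), ([426.0, -52.4, 92.1], 0.55)]
side hook_saddle [([624.9, -86.8, 47.5], 0.84), ([427.8, -66.0, 47.7], 0.81), ([559.8, 37.0, 55.4], 0.64), ([648.8, 405.8, 5.1], 0.5)]
side pocket_mouth [([423.4, -55.2, 85.8], 0.89), ([565.6, 20.2, 98.7], 0.85), ([638.6, -80.1, 84.2], 0.6)]
```

View pics/hungtop.png

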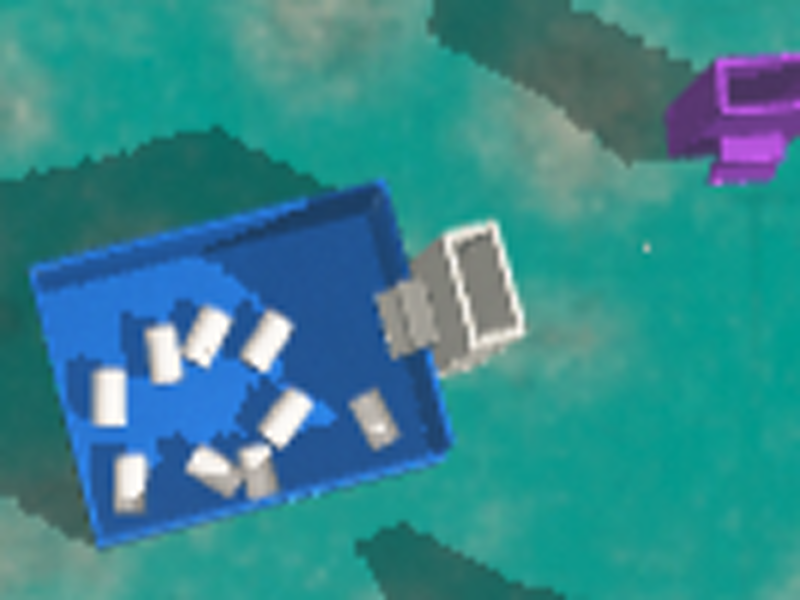

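Call:
servo_tool(
  series="-0.005 0.01 -0.25 0 0 0; -0.005 0.01 -0.5 0 0 0; -0.005 0.01 -0.75 0 0 0; -0.005 0.01 -0.85 0 0 0; -0.005 0.01 -0.85 0 0 0; -0.005 0.01 -0.85 0 0 0",
)

```text
clock: 15.65
eef_pos: [454.0, 330.4, 185.5]
tool_rot: [0.106, 0.994, -0.0, -0.0]
force: [0.3, 0.2, 0.2]
grip_width: 85.5
grasp_force: 0.0
```

Call:
servo_tool(
  series="0 0 -0.1 0 0 0; 0 0 -0.25 0 0 0; 0 0 -0.4 0 0 0; 0 0 -0.53 0 0 0; 0 0 -0.53 0 0 0; 0 0 -0.53 0 0 0; 0 0 -0.53 0 0 0",
)

```text
clock: 16.23
eef_pos: [454.8, 331.0, 133.5]
tool_rot: [0.106, 0.994, 0.001, 0.001]
force: [0.5, 0.2, -0.2]
grip_width: 85.8
grasp_force: 0.0
```

Call:
servo_tool(
  series="0 0 0 0 0 0; 0 0 0 0 0 0; 0 0 0 0 0 0; 0 0 0 0 0 0; 0 0 0 0 0 0; 0 0 0 0 0 0; 0 0 0 0 0 0; 0 0 0 0 0 0; 0 0 0 0 0 0; 0 0 0 0 0 0; 0 0 0 0 0 0; 0 0 0 0 0 0; 0 0 0 0 0 0; 0 0 0 0 0 0; 0 0 0 0 0 0",
  hand=-1,
)

```text
clock: 17.48
eef_pos: [453.9, 330.2, 132.5]
tool_rot: [0.106, 0.994, -0.0, -0.0]
force: [-0.8, -2.7, 5.1]
grip_width: 9.7
grasp_force: 58.5
```

Call:
servo_tool(
  series="0 0 0.05 0 0 0; 0 0 0.15 0 0 0; 0 0 0.25 0 0 0; 0 0 0.35 0 0 0; 0 0 0.45 0 0 0; 0 0 0.6 0 0 0; 0 0 0.8 0 0 0; 0 0 1 0 0 0; 0 0 1 0 0 0",
)

```text
clock: 18.23
eef_pos: [456.2, 331.9, 237.3]
tool_rot: [0.106, 0.994, 0.002, 0.003]
force: [0.7, 0.5, -1.8]
grip_width: 9.1
grasp_force: 58.6
```

Call:
servo_tool(
  series="0 0 0.12 0 0 0; 0.07 -0.19 0.15 0 0 0.01; 0.14 -0.39 0.15 0 0 0.019; 0.21 -0.58 0.15 0 0 0.029; 0.28 -0.775 0.15 0 0 0.038",
)

```text
clock: 18.65
eef_pos: [481.8, 252.3, 247.4]
tool_rot: [0.045, 0.999, 0.0, 0.0]
force: [-0.3, -0.6, -1.5]
grip_width: 9.4
grasp_force: 58.6
```

Call:
servo_tool(
  series="0.07 -0.19 0 0 0 0.01; 0.14 -0.39 0 0 0 0.019; 0.21 -0.58 0 0 0 0.029; 0.28 -0.775 0 0 0 0.038",
)

```text
clock: 18.98
eef_pos: [509.9, 174.5, 247.3]
tool_rot: [-0.014, 1.0, 0.0, -0.0]
force: [0.5, 0.1, -1.7]
grip_width: 9.3
grasp_force: 58.6
```

Call:
servo_tool(
  series="0.07 -0.19 0 0 0 0.01; 0.14 -0.39 0 0 0 0.019; 0.21 -0.58 0 0 0 0.029; 0.28 -0.775 0 0 0 0.038",
)

```text
clock: 19.32
eef_pos: [537.9, 97.1, 247.2]
tool_rot: [-0.074, 0.997, 0.0, -0.0]
force: [-0.3, -0.5, -1.3]
grip_width: 9.7
grasp_force: 58.6
```

Call:
servo_tool(
  series="0.07 -0.19 0 0 0 0.01; 0.14 -0.39 0 0 0 0.019; 0.21 -0.58 0 0 0 0.029; 0.28 -0.775 0 0 0 0.038; 0.28 -0.775 0 0 0 0.038; 0.28 -0.775 0 0 0 0.038; 0.28 -0.775 0 0 0 0.038",
)

```text
clock: 19.9
eef_pos: [565.4, 20.9, 247.1]
tool_rot: [-0.132, 0.991, 0.0, -0.0]
force: [-0.4, 1.4, -1.4]
grip_width: 9.3
grasp_force: 58.9
```

```bash
python3 - <<'E'
from h import *
im=get_image("side");get_image("top")
s=bot.read_state();p=s["eef_pos"];print(p,s["force"],s["tool_rot"])
im=cv2.resize(im[100:220,270:430],(800,600),interpolation=cv2.INTER_CUBIC)
def ov(parts,T,r,col):
    for h in parts:
        q=(proj("side",r.apply(h)+T)-[269.5,99.5])*5.0; cv2.polylines(im,[np.round(cv2.convexHull(q.astype(np.float32))).astype(int)],True,col,1)
g=[box(-14,14,-4,4,10,98),box(-11.5,11.5,-2.5,2.5,0,10),disc]
ov(g,[p[0],p[1],p[2]-120.5],R.from_euler('z',.265),(255,0,0))
# leaned pocket about saddle
for lean in(.12,):
    r=R.from_euler('z',.265)*R.from_euler('x',lean); sad=R.from_euler('z',.265).apply([0,-63.5,57])+[541.8,99.6,0]
    ov(M["pocket"],sad-r.apply([0,13.25,46]),r,(255,255,0)); print("mouth",r.apply([0,-13.25,42])+sad)
cv2.imwrite("pics/pre.png",im[:,:,::-1])
u=np.array([369.8,216.7]);m=CM["top"];d=R.from_quat(m["attitude"]).apply([(u[0]-m["cx"])/m["fx"],-(u[1]-m["cy"])/m["fy"],-1]);print("mouth top px",m["xyz"]+d*(98.5-m["xyz"][2])/d[2])
E
```

```text
[565.32022585  21.33130047 247.21425391] [ 0.36605396 -0.69460641 -1.61986832] [-1.32413224e-01  9.91194542e-01  2.06591708e-04 -2.75170681e-04]
mouth [563.19343709  20.7687091   97.11177596]
mouth top px [564.22621782  20.25705033  98.5       ]
```

View pics/pre.png

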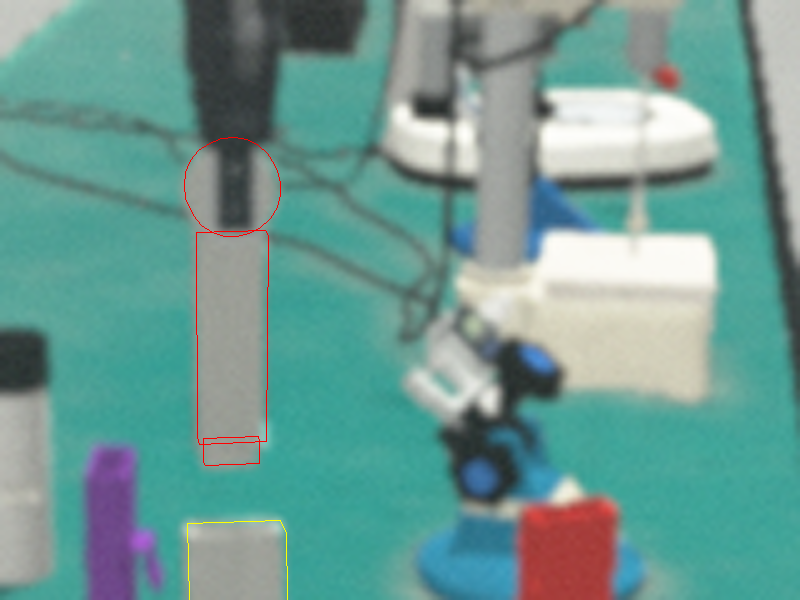

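Overlay matches: gauge foot at (232,463) hangs over the mouth at (236,525), mouth at about (564,20.5). Begin insertion.

Call:
servo_tool(
  series="-0.01 -0.007 -0.05 0 0 0; -0.013 -0.007 -0.1 0 0 0; -0.013 -0.007 -0.15 0 0 0; -0.013 -0.007 -0.2 0 0 0; -0.013 -0.007 -0.24 0 0 0; -0.013 -0.007 -0.24 0 0 0; -0.013 -0.007 -0.24 0 0 0",
)

```text
clock: 20.58
eef_pos: [564.3, 19.8, 222.9]
tool_rot: [-0.132, 0.991, 0.0, -0.0]
force: [-0.6, 0.3, -1.0]
grip_width: 9.4
grasp_force: 58.9
```

Call:
servo_tool(
  series="0 0 -0.04 0 0 0; 0 0 -0.07 0 0 0; 0 0 -0.1 0 0 0; 0 0 -0.12 0 0 0; 0 0 -0.12 0 0 0; 0 0 -0.12 0 0 0",
)

```text
clock: 21.08
eef_pos: [564.5, 19.8, 211.2]
tool_rot: [-0.132, 0.991, -0.0, -0.0]
force: [-0.5, -0.2, -1.9]
grip_width: 9.6
grasp_force: 58.9
```

Call:
servo_tool(
  series="0 0.003 -0.04 0 0 0; -0.002 0.006 -0.08 0 0 0; -0.003 0.01 -0.12 0 0 0; -0.004 0.013 -0.16 0 0 0; -0.005 0.016 -0.2 0 0 0; -0.005 0.016 -0.2 0 0 0",
)

```text
clock: 21.58
eef_pos: [563.4, 21.5, 190.3]
tool_rot: [-0.132, 0.991, 0.0, -0.001]
force: [-0.4, -0.0, -2.5]
grip_width: 9.1
grasp_force: 58.9
```

Call:
servo_tool(
  series="0 0.004 -0.04 0 0 0; -0.002 0.008 -0.08 0 0 0; -0.003 0.012 -0.12 0 0 0; -0.005 0.016 -0.16 0 0 0; -0.007 0.02 -0.2 0 0 0; -0.007 0.02 -0.2 0 0 0",
)

```text
clock: 22.08
eef_pos: [562.8, 23.5, 170.4]
tool_rot: [-0.132, 0.991, 0.0, -0.001]
force: [-0.1, 0.3, -1.6]
grip_width: 9.7
grasp_force: 58.9
```

Call:
servo_tool(
  series="0 0.004 -0.04 0 0 0; -0.001 0.007 -0.08 0 0 0; -0.002 0.009 -0.12 0 0 0; -0.003 0.011 -0.16 0 0 0; -0.004 0.012 -0.2 0 0 0; -0.004 0.012 -0.2 0 0 0",
)

```text
clock: 22.58
eef_pos: [562.4, 24.7, 150.3]
tool_rot: [-0.132, 0.991, 0.0, -0.001]
force: [0.9, -0.8, -1.3]
grip_width: 9.2
grasp_force: 58.9
```

Call:
servo_tool(
  series="0 0.001 -0.02 0 0 0; 0 0.002 -0.04 0 0 0; 0 0.002 -0.06 0 0 0; 0 0.002 -0.08 0 0 0; 0 0.002 -0.08 0 0 0",
)

```text
clock: 23.0
eef_pos: [562.8, 24.8, 143.0]
tool_rot: [-0.132, 0.991, 0.0, -0.0]
force: [0.9, -0.4, -2.2]
grip_width: 9.9
grasp_force: 58.9
```

Foot is about 3.5 mm short; continue in small steps to contact.

Call:
servo_tool(
  series="0 0 -0.008 0 0 0; 0 0 -0.016 0 0 0; 0 0 -0.025 0 0 0; 0 0 -0.025 0 0 0",
)

```text
clock: 23.33
eef_pos: [563.0, 24.8, 140.8]
tool_rot: [-0.132, 0.991, -0.0, -0.0]
force: [0.1, -0.2, -2.0]
grip_width: 9.4
grasp_force: 58.9
```

Call:
servo_tool(
  series="0 0 -0.005 0 0 0; 0 0 -0.01 0 0 0; 0 0 -0.012 0 0 0; 0 0 -0.012 0 0 0",
)

```text
clock: 23.67
eef_pos: [563.1, 24.8, 139.9]
tool_rot: [-0.132, 0.991, -0.0, 0.0]
force: [-0.2, 0.1, 1.6]
grip_width: 9.4
grasp_force: 59.4
```

Call:
servo_tool(
  series="0 0 -0.004 0 0 0; 0 0 -0.004 0 0 0; 0 0 -0.004 0 0 0",
)

```text
clock: 23.92
eef_pos: [563.2, 24.7, 139.8]
tool_rot: [-0.132, 0.991, -0.0, 0.0]
force: [-1.0, -0.4, 6.0]
grip_width: 9.9
grasp_force: 60.0
```

Call:
servo_tool(
  series="0 0 0 0 0 0; 0 0 0 0 0 0; 0 0 0 0 0 0; 0 0 0 0 0 0; 0 0 0 0 0 0; 0 0 0 0 0 0; 0 0 0 0 0 0; 0 0 0 0 0 0",
  hand=1,
)

```text
clock: 24.58
eef_pos: [563.0, 24.8, 139.2]
tool_rot: [-0.132, 0.991, -0.0, -0.0]
force: [-1.1, -0.5, 0.9]
grip_width: 85.6
grasp_force: 0.0
```

Call:
servo_tool(
  series="0 0 0.05 0 0 0; 0 0 0.2 0 0 0; 0 0 0.4 0 0 0; 0 0 0.7 0 0 0; 0 0 1 0 0 0; 0 0 1 0 0 0",
)

```text
clock: 25.08
eef_pos: [566.6, 24.6, 245.6]
tool_rot: [-0.132, 0.991, -0.001, 0.005]
force: [0.8, -0.4, 0.4]
grip_width: 85.5
grasp_force: 0.0
```

Call:
servo_tool(
  series="-0.2 0.25 0.1 0 0 0; -0.4 0.5 0.2 0 0 0; -0.6 0.75 0.3 0 0 0; -0.8 1 0.3 0 0 0; -0.8 1 0.3 0 0 0",
)

```text
clock: 25.5
eef_pos: [479.1, 128.1, 269.8]
tool_rot: [-0.133, 0.991, 0.001, -0.001]
force: [-1.3, -0.2, -0.0]
grip_width: 85.3
grasp_force: 0.0
```

Call:
servo_tool(
  series="0 0.25 0 0 0 0; 0 0.5 0 0 0 0; 0 0.75 0 0 0 0; 0 1 0 0 0 0; 0 1 0 0 0 0; 0 1 0 0 0 0; 0 1 0 0 0 0",
)

```text
clock: 26.08
eef_pos: [483.0, 224.2, 269.0]
tool_rot: [-0.132, 0.991, -0.0, -0.0]
force: [-0.2, 0.4, -0.0]
grip_width: 85.4
grasp_force: 0.0
```

```bash
python3 - <<'E'
from h import *
ims={c:get_image(c) for c in("top","side")}
s=bot.read_state();print(s["eef_pos"],s["clock"])
A=[cv2.resize(ims[c][y:y+120,x:x+120],(400,400),interpolation=cv2.INTER_CUBIC) for c,x,y in(("top",290,170),("side",270,140))]
cv2.imwrite("pics/done.png",np.hstack(A)[:,:,::-1])
for c in ims:
  for t in("hook_saddle","bin","gauge_square","gauge_round"): print(c,t,[(np.round(d["location"],1).tolist(),round(d["conf"],2)) for d in mark_of(c,t)])
E
```

```text
[483.01380894 223.74174526 269.15440178] 26.1833
top hook_saddle [([433.3, -64.8, 48.9], 0.88), ([627.3, -84.7, 46.6], 0.6), ([554.8, 31.2, 57.9], 0.51)]
top bin [([546.8, 99.5, 3.7], 0.96)]
top gauge_square []
top gauge_round [([563.6, 31.8, 20.8], 0.68)]
side hook_saddle [([430.7, -66.8, 49.1], 0.8), ([623.1, -85.8, 47.6], 0.67), ([559.9, 35.5, 54.0], 0.56)]
side bin [([647.5, 267.7, 0.5], 0.88), ([542.9, 95.7, 2.0], 0.71)]
side gauge_square []
side gauge_round []
```

View pics/done.png

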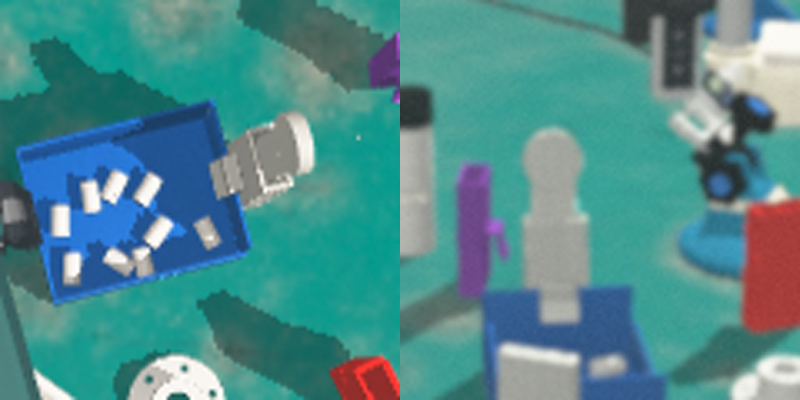

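The gauge is home in the hanging pocket: its head is at (552,165) in the right half, a short length of blade shows, and the strap is over the rim. The bin has not moved. Hand in.

```bash
python3 -c "
from cell import *
print(sign_off())"
```

```text
the job is handed in; nothing more can be done
None
```

The pocket is hanging on the bin's right-hand end wall with the round gauge seated on its stop and let go. I've handed the job in, but `sign_off()` returned no verdict.

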